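# Lock the press-and-twist cap on the swivel tin

## Robot

A 6-joint arm with a two-finger parallel gripper is mounted at the origin on the work surface. World frame = base frame: x ahead of the robot, y to its left, z up, the work surface at z = 0. Lengths are in m, angles in rad, forces in N, time in s.
With the tool pointing down it reaches from about 0.275 to 1 m from the base axis. Payload 8.4 kg.
Tool frame: the origin (TCP) lies at the very end of the fingers, on their centre line; the grasp point (between the pads) lies 19 mm behind it; z points along the fingers, y is the line along which they close (so a half turn about z gives the same grasp; the last joint's range is limited). The gripper opens to 85 mm and grips with 20 to 120 N. Pads are 22 mm wide; open, the fingers measure 114 mm over their backs; the gripper's body (76 mm by 85 mm) begins 54 mm behind the grasp point. The pads swing forward as they close: fully open they stand 13 mm farther back than shut.
Start: joints at [-1.207, 0.353, 1.633, -0, 1.155, -0.002], TCP at [0.224, -0.584, 0.231] pointing down, gripper open.
Joint ranges: [-2.63, 2.63], [-0.92, 2.1], [0.06, 2.66], [-1.3, 4.44], [0, 2.69], [-3.02, 3.02]. Speed limits (rad/s): [2.22, 2.22, 2.79, 3.14, 3.14, 3.14].

## Interface

Orientations are given as a unit quaternion [w, x, y, z].
In Python, from plant import read_state, camera, camera_params, job_done, regions_of gives the robot as it stands.
- The arm moves only by the tool drive_tool, never from a script. Its argument "motion" is text: rows parted by semicolons, each of 5 numbers parted by spaces: the opening in per cent of the stroke, from 0 (shut) to 100 (fully open), then the shift along the world's x, y, z in m, then the turn about the world's z in degrees. In form: fingers tx ty tz roll; .... A call has 1 to 5 rows; each row is the pose to reach, as a shift and turn from the pose commanded when the call began; what a row does not reach only later rows make up. A row lasts 1/12 s, in which the tool goes at most 41.7 mm and 7.16 degrees, less where a joint would pass 70% of its speed; a pose out of reach is approached as far as the arm can. A call with a gripper value outside its range is refused whole. The fingers move at their own pace and stop on an object; "grip_force" is the grip in N (left out, the last holds). Time passes only in rows, so rows that repeat a pose let the fingers close. It gives the time, the measured TCP pose, the force, the opening and the grip force at its end, in the units of the state.
- read_state(): the state, without advancing time (a new reading comes with each control period).
- camera(name): name is "scene" or "top" or "wrist"; returns the picture (480x640x3 uint8, red, green, blue); there is no depth.
- camera_params(name): a dict with "fovy" (degrees; the focal length in pixels is half the picture's height over the tangent of half this angle, whatever the lens; pixels are square), "cx", "cy" (the principal point, pixels), "rvec" (rotation vector, rad) and "tvec" (3), from world to camera coordinates, as OpenCV has them; the wrist camera has in their place "T_tool_cam" (4x4, takes a point from camera to tool coordinates, whose origin is the TCP and whose axes are the flange's). Camera axes: x right, y down, z forward; pixel columns grow to the right and rows downward; lengths in m; the calibration is good to about 2 mm. A picture is of the moment at which its call begins: read the wrist's pose just before it. camera_params takes no time and is no camera call.
- job_done(): hands the job in; it is judged then, once.
Trained networks look in the newest picture that a camera, given by its name, has taken for a name from the list of things; names that differ only in an ending like _2 or _b are one class to them, and where a whole thing is asked for, a point or a joint stands for the part that bears it (a point fixed in the world has none). Each returns a list of dicts, best first, with "score" (0 to 1); they miss things now and then, are a little off and sometimes report something else, mostly with a low value. They report only what shows in the picture. A call takes as long as a camera call.
- regions_of(name, camera): "mask" (480x640 bool, what is visible of it) and "box" ([left, top, width, height] in pixels, round what is visible of it).
The state is a dict: "time_s": time; "joint_pos": joint angles; "qvel": joint speeds; "tau": joint torques, N m; "tcp_pos": TCP position; "orientation": TCP orientation; "force": force on the tool from outside, world axes, zero at the start; "wrist_torque": the same for the moment, N m; "gripper_width": opening from 0.0 (shut) to 1.0 (fully open); "grasp_force": force on a finger pad.
Only numpy, scipy, OpenCV 4.12 (cv2) and the standard library are available. Lean on these libraries where they do the work, as an engineer would, in place of code of your own. Each camera call takes 0.05 s, during which the arm holds its last target. There are 200 camera calls.

## Task

Shut the swivel tin before we cast off: draw its blue cap out of the bottom tray by the thumb ear, put it down level clear of the tray and let go, then take it again across its rim. Set it on the tin's neck with its ear about sixty degrees anticlockwise (seen from above) of the ear on the tin, press it down against the spring and, still pressing, twist it clockwise until the two ears stand one above the other; then let it spring up so that it is locked, and let go. Leave everything else on the shelf and in the trays where it is.

Things in the scene. Friction and masses are not known exactly. Their poses are not given: they have to be found in the camera images.
- cap: Blue press-and-twist cap, 66 mm across the knurled skirt, 30 mm tall, 90 g, top closed, open below. Origin: centre of the skirt's underside, z up. A thumb ear sticks out along its -x. It starts upright on the bottom tray's floor (4 mm above the shelf), ear to the tray's open front (within 0.3 rad), its middle roughly under the next tier's front edge (within 21 mm): take the ear, best with the gripper leaning back to the front.
- cap_ear (a point): Middle of the cap's thumb ear, an upright fin 10 mm thick (along the cap's y), from 33 to 62 mm from the cap's axis along its -x, and from 4 to 24 mm above its underside; this point is at 47.5 mm and 14 mm.
- tin: Steel swivel tin, 62 mm across, fixed upright in a bolted bracket (plate 94 mm square, 4 mm thick). Origin: centre of the underside at shelf height, z up. Shoulder at 107 mm. Its blue ear sticks out along its -x. The cap is set on turned +60 degrees (anticlockwise from above, +-20) from the tin, and is locked when turned back clockwise so that its axes agree with the tin's (then it meets a stop).
- tin_ear (a point): Top edge of the tin's blue ear, 47.5 mm from the tin's axis along its -x, 104 mm above the shelf (ear 10 mm thick, 22 mm tall, out to 59 mm from the axis).
- seal (a joint): Sprung seal plate in the mouth, pushed down by the cap. 0 m: free, the cap stands on it with its origin about 119 mm above the shelf. 0.006: cap locked, origin at 113 mm, spring 7 N. To pass the bumps press the cap's origin to 109.5 mm or less (seal 0.0095, 11 N); at 107 mm (0.012, 13 N) it meets the shoulder. Turned home and let up, it rises to 113 mm.
- tray: Grey stepped three-tier stacking tray, fixed, 220 mm wide (y), 230 mm deep (x), 172 mm tall; origin under the centre of the bottom tier at shelf height, open front to -x. Floors 4 mm thick, their tops at 4, 79 and 154 mm; front edges of the tiers at x = -115, -15 and +35 mm; walls 22 mm tall, front lip 9 mm tall.
- float: Red hard silicone float, barrel 82 mm across, 100 mm tall, standing; origin at its underside. Bystander.
- spool: Orange plastic reel spool, 96 mm across, 55 mm tall, lying flat; origin at its underside. Bystander.
- jar: Small glass jar with closed lid, 68 mm across, 85 mm tall; origin at its underside. Bystander.
- mug: Blue mug, 80 mm across, 85 mm tall; origin at its underside. Bystander.
- driver: Screwdriver with yellow handle, 210 mm long, lying along its x. Bystander.
- varnish: Varnish can, 84 mm across, 110 mm tall; origin at its underside. Bystander.
- linebox: Green box 80 x 110 x 35 mm on the middle tier; origin at its underside. Bystander.
- sinker: Dark steel sinker, 40 mm across, 50 mm tall, on the top tier; origin at its underside. Bystander.
- cap_plug (a point): Foot of the cap's central plug (29 mm across), on the axis 10 mm above the cap's origin; it pushes the seal plate. At the foot of the skirt inside (0 to 5 mm above the origin) are three inner lugs at 0, 120 and 240 degrees about the cap's z, each +-10 degrees, reaching in to 24.5 mm from the axis; inside radius of the skirt 30.5 mm.
- tin_mouth (a point): Centre of the tin's mouth, 124 mm above the shelf. Neck 44 mm across. Three outer lugs on it (118 to 123 mm high, out to 28 mm radius) at 0, 120, 240 degrees about the tin's z, each +-25; the cap's lugs pass through the gaps between, with 2.5 mm play. Below each lug: a bump 3 mm deep at its anticlockwise end, a notch for the cap's lug in the middle, a full-height stop at its clockwise end.

How it is judged:
On the way, in this order (a step that is already met when the one before it is completed fails the run):
1. the cap is out of the tray, put down level (on the shelf or on the tin's neck), still, and let go by the fingers (horizontal distance between cap and tray above 0.14 m and angle between cap's own z axis and vertical below 0.15 rad and linear speed of cap below 0.02 m/s and contact force between the fingers and cap below 0.1 N and (height (world z) of cap below 0.0035 m or horizontal distance between cap and tin below 0.006 m)), for 0.2 s.
2. the cap is pressed down on the tin against the spring, past the depth of the bumps (value of joint seal above 0.0085 m and horizontal distance between cap and tin below 0.006 m and angle between cap's own z axis and vertical below 0.12 rad), for 0.1 s.
At the end, for the whole second after the job is handed in: The cap is locked on the tin: centred within 5 mm, level within 0.06 rad, sprung up so that its underside is 111.5 to 115 mm above the shelf, its ear above the tin's ear (within 10 mm sideways), at rest and let go. All other things are where they were, within 25 mm (20 mm in the trays) (horizontal distance between cap and tin below 0.005 m and z of cap in the frame of tin between 0.1115 and 0.115 m and angle between cap's own z axis and vertical below 0.06 rad and x of cap_ear in the frame of tin below -0.035 m and y of cap_ear in the frame of tin between -0.01 and 0.01 m and linear speed of cap below 0.01 m/s and contact force between the fingers and cap below 0.1 N); the robot touches nothing.
It fails at once if a bystander on the shelf is moved more than 25 mm (distance of any of float, spool, jar, mug, driver, varnish from where it was at the start of the episode above 0.025 m).
It fails at once if a thing in the upper trays is moved more than 20 mm (distance of any of linebox, sinker from where it was at the start of the episode above 0.02 m).
It also fails if it takes over 72 s, if anything falls off the work surface, if the arm or the gripper's body presses on something with over 40 N, if the wrist force passes 120 N, or if a joint passes its speed limit or range.

## Working session

There is one attempt and no reset: what is moved stays moved. The work goes in short steps, Python scripts to look and compute and a tool call to move; the robot and the scene stay as the last step left them, time stands still between calls to the robot, and variables do not carry over. Pictures are saved under pics/ and viewed, at most 10 in all, crops included, and the job is handed in when it is done.

Besides the shell and the picture viewer there is one more tool, called as a command line: name --argument value ..., lists and objects as JSON in quotes. drive_tool: Moves the arm, as the interface text tells. Its arguments: {"type":"object","properties":{"motion":{"type":"string"},"grip_force":{"type":"number"}},"required":["motion"]}

```bash
mkdir -p pics; cat > h.py <<'E'
import numpy as np, cv2
from plant import *
def cam(n):
    p=camera_params(n); f=240/np.tan(np.radians(p['fovy'])/2)
    K=np.array([[f,0,p['cx']],[0,f,p['cy']],[0,0,1.]])
    if 'rvec' in p: R=cv2.Rodrigues(np.array(p['rvec'],float))[0]; t=np.array(p['tvec'],float).ravel()
    else:
        s=read_state(); w,x,y,z=s['orientation']
        from scipy.spatial.transform import Rotation as Ro
        T=np.eye(4); T[:3,:3]=Ro.from_quat([x,y,z,w]).as_matrix(); T[:3,3]=s['tcp_pos']
        M=np.linalg.inv(T@np.array(p['T_tool_cam'])); R,t=M[:3,:3],M[:3,3]
    return K,R,t
def ray(c,u,v,z):
    K,R,t=c; d=R.T@np.linalg.inv(K)@[u,v,1]; o=-R.T@t
    return o+d*(z-o[2])/d[2]
def proj(c,P):
    K,R,t=c; q=(K@(R@np.atleast_2d(P).T+t[:,None])); return (q[:2]/q[2]).T
def pic(n,fn):
    c=cam(n); im=camera(n); cv2.imwrite('pics/'+fn,im[:,:,::-1]); return c,im
E
python3 - <<'E'
from h import *
for n in ['scene','top','wrist']:
    c,im=pic(n,n+'0.png'); print(n,-c[1].T@c[2],c[0][0,0])
    if n!='wrist':
        for k in ['cap','tin','tray','cap_ear','float','spool','jar','mug','driver','varnish']:
            for r in regions_of(k,n)[:2]:
                b=r['box'];m=np.argwhere(r['mask']).mean(0)[::-1]
                print(n,k,round(r['score'],2),b,m.round(),ray(c,*m,0.03).round(3))
print(read_state())
E
```

```text
scene [1.15210172 0.66783557 1.3516714 ] 624.3646054786248
scene tin 0.81 [234.1, 176.8, 44.8, 55.6] [257. 205.] [ 0.553 -0.242  0.03 ]
scene tin 0.39 [450.1, 317.5, 48.9, 71.4] [478. 345.] [0.434 0.431 0.03 ]
scene tray 0.76 [268.5, 275.7, 127.2, 113.7] [330. 328.] [0.66  0.168 0.03 ]
scene tray 0.51 [220.4, 116.1, 36.8, 37.0] [242. 132.] [ 0.412 -0.492  0.03 ]
scene cap_ear 0.36 [448.1, 319.5, 50.9, 67.1] [479. 344.] [0.432 0.43  0.03 ]
scene float 0.78 [196.3, 223.8, 33.7, 39.0] [212. 241.] [ 0.718 -0.225  0.03 ]
scene spool 0.7 [225.8, 256.4, 38.4, 40.2] [243. 276.] [ 0.723 -0.085  0.03 ]
scene jar 0.81 [180.8, 195.2, 31.0, 36.1] [195. 211.] [ 0.691 -0.338  0.03 ]
scene mug 0.75 [221.6, 113.3, 35.0, 39.0] [242. 133.] [ 0.414 -0.489  0.03 ]
scene driver 0.67 [448.7, 320.0, 51.8, 69.1] [477. 346.] [0.438 0.431 0.03 ]
scene varnish 0.55 [406.7, 372.2, 41.2, 57.4] [426. 400.] [0.625 0.439 0.03 ]
top [ 0.27841392 -0.02840162  1.31669845] 551.5009950966644
top cap 0.91 [218.2, 218.1, 27.7, 23.1] [234. 228.] [0.608 0.187 0.03 ]
top tin 0.47 [490.7, 293.6, 49.9, 50.2] [517. 325.] [ 0.419
[... 909 characters left out ...]
ime_s': 1.15, 'joint_pos': array([-1.20741645e+00,  3.52950030e-01,  1.63343385e+00,  1.93562996e-05,
        1.15521123e+00, -2.40185431e-03]), 'qvel': array([ 0.0012626 ,  0.0006126 , -0.00058889,  0.00033978,  0.00088553,
        0.00188532]), 'tau': array([ 6.94685859e-04, -6.05185604e+01, -3.42441022e+01,  6.77994740e-05,
        1.43043562e-03, -4.29761110e-05]), 'tcp_pos': array([ 0.22354762, -0.58363367,  0.23129769]), 'orientation': array([-2.79458098e-06,  9.83322743e-01,  1.81869137e-01,  8.49060751e-06]), 'force': array([ 0.05183014, -0.2827677 ,  0.06986301]), 'wrist_torque': array([-0.00357573,  0.03415698,  0.01610253]), 'grasp_force': 0.0, 'gripper_width': 0.9988697284598794}
```

```bash
python3 - <<'E'
import cv2
a=cv2.imread('pics/top0.png'); b=a[150:270,160:320]; t=a[215:335,360:520]
cv2.imwrite('pics/v1.png',cv2.hconcat([cv2.resize(b,None,fx=2.5,fy=2.5,interpolation=3),cv2.resize(t,None,fx=2.5,fy=2.5,interpolation=3)]))
E
```

```text
(no output)
```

View pics/top0.png

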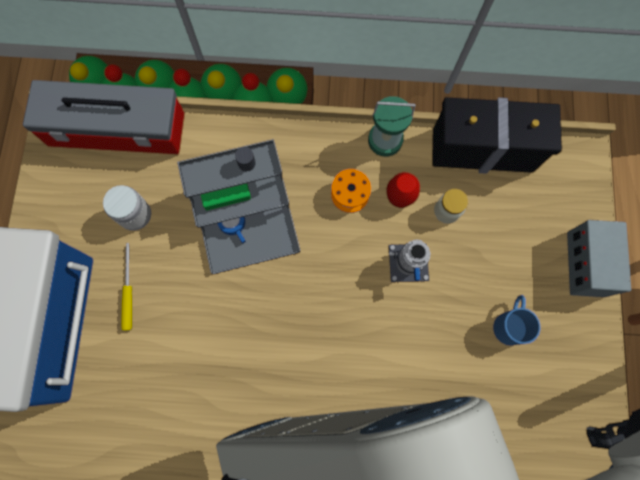

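View pics/v1.png

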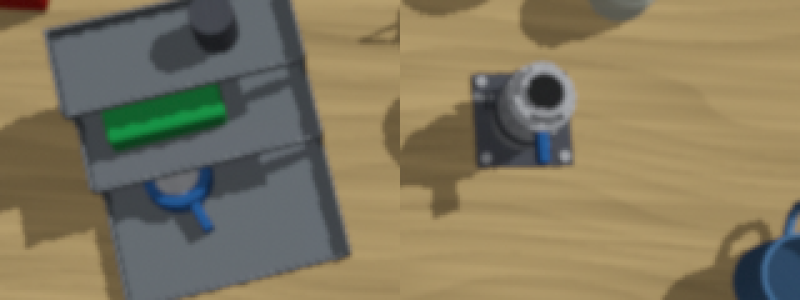

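```bash
python3 - <<'E'
from h import *
c=cam('top')
q=lambda x,y,ox,z: ray(c,ox[0]+x/2.5,ox[1]+y/2.5,z).round(4)
A=(160,150);B=(200,215)
print('ear end',q(207,226,A,.022),'cap c',q(180,182,A,.03))
print('front',q(130,298,A,.01),q(348,255,A,.01))
print('mouth',q(545,92,B,.124),'ear',q(543,148,B,.104))
E
```

```text
ear end [0.5808 0.164  0.022 ] cap c [0.6208 0.1931 0.03  ]
front [0.5078 0.2327 0.01  ] [0.5638 0.0267 0.01  ]
mouth [ 0.5567 -0.2409  0.124 ] ear [ 0.51   -0.2437  0.104 ]
```

drive_tool --motion "100 0.0148 0.0385 0 0; 100 0.0296 0.077 0 0; 100 0.0444 0.1155 0 0; 100 0.0592 0.154 0 0; 100 0.074 0.1925 0 0" --grip_force 20

```text
time_s: 1.57
tcp_pos: [0.2978, -0.3894, 0.2313]
orientation: [0.0, 0.983, 0.182, 0.0]
force: [0.3, -0.5, 0.3]
gripper_width: 1.0
grasp_force: 0.0
```

drive_tool --motion "100 0.0148 0.0385 0 0; 100 0.0296 0.077 0 0; 100 0.0444 0.1155 0 0; 100 0.0592 0.154 0 0; 100 0.074 0.1925 0 0"

```text
time_s: 1.98
tcp_pos: [0.3719, -0.1969, 0.2316]
orientation: [0.0, 0.983, 0.182, 0.0]
force: [1.1, 0.3, -0.5]
gripper_width: 0.996
grasp_force: 0.0
```

drive_tool --motion "100 0.0148 0.0385 0 0; 100 0.0296 0.077 0 0; 100 0.0444 0.1155 0 0; 100 0.0592 0.154 0 0; 100 0.074 0.1925 0 0"

```text
time_s: 2.4
tcp_pos: [0.446, -0.004, 0.2317]
orientation: [0.0, 0.983, 0.182, 0.0]
force: [0.4, -1.1, -0.6]
gripper_width: 1.001
grasp_force: 0.0
```

drive_tool --motion "100 0.0148 0.0385 0 3; 100 0.0296 0.077 -0.01 6; 100 0.044 0.116 -0.03 10; 100 0.044 0.116 -0.03 10; 100 0.044 0.116 -0.03 10"

```text
time_s: 2.82
tcp_pos: [0.4893, 0.1116, 0.2001]
orientation: [-0.0, 0.963, 0.268, -0.001]
force: [-0.6, -0.9, 0.2]
gripper_width: 0.999
grasp_force: 0.0
```

```bash
python3 - <<'E'
from h import *
s=read_state();print(s['time_s'],s['tcp_pos'],s['joint_pos'],s['orientation'])
c,im=pic('wrist','w1.png')
for k in ['cap','cap_ear']:
    for r in regions_of(k,'wrist')[:2]:
        m=np.argwhere(r['mask']).mean(0)[::-1]; print(k,r['score'],r['box'],m,ray(c,*m,.034))
E
```

```text
2.8167 [0.48930039 0.11164764 0.20012727] [2.21255570e-01 1.97890978e-01 1.92277498e+00 1.59528342e-04
 1.02291453e+00 1.24858077e+00] [-1.18112810e-04  9.63317206e-01  2.68363499e-01 -9.89219896e-04]
cap_ear 0.97 [272.9, 1.0, 88.0, 87.6] [316.44990797  27.3073889 ] [0.60698178 0.18671154 0.034     ]
```

View pics/w1.png

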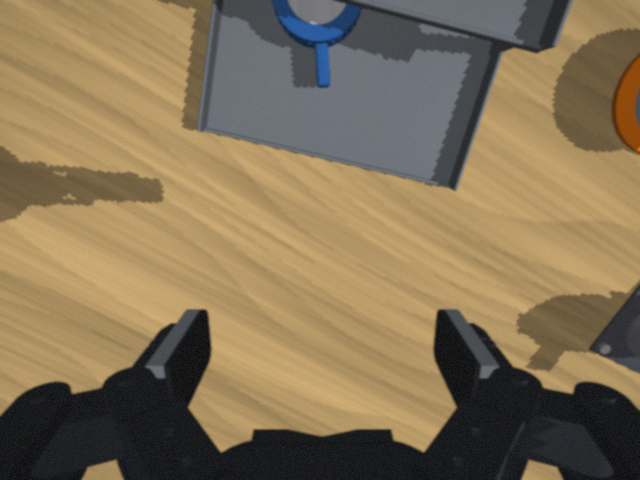

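```bash
python3 - <<'E'
from h import *
im=cv2.imread('pics/w1.png'); c=cam('wrist')
h=cv2.cvtColor(im,cv2.COLOR_BGR2HSV); m=(cv2.inRange(h,(100,120,40),(125,255,255))>0)
m[100:]=0
for v in range(0,92,4):
    u=np.where(m[v])[0]
    if len(u): print(v,u.min(),u.max(),len(u), end=' | ')
print()
e=[(v,np.where(m[v])[0].mean()) for v in range(52,84) if m[v].any()]
P=np.array([ray(c,u,v,.028) for v,u in e]); d=P[0]-P[-1]; print(P[0],P[-1],np.degrees(np.arctan2(d[1],d[0])))
# fit: model params x,y,yaw of the cap
for u,v in [(200,130),(455,188)]: print(ray(c,u,v,.013))
E
```

```text
0 272 286 15 | 4 273 348 17 | 8 274 360 32 | 12 276 359 35 | 16 277 357 39 | 20 280 356 45 | 24 281 354 61 | 28 285 351 67 | 32 287 348 62 | 36 291 344 54 | 40 296 340 45 | 44 303 332 30 | 48 315 327 13 | 52 316 327 12 | 56 316 328 13 | 60 316 328 13 | 64 316 328 13 | 68 317 328 12 | 72 317 329 13 | 76 317 329 13 | 80 317 329 13 | 84 318 329 12 | 
[0.59669915 0.1728052  0.028     ] [0.57905536 0.160464   0.028     ] 34.9714241557062
[0.49676437 0.23007593 0.013     ]
[0.5663466  0.02019287 0.013     ]
```

drive_tool --motion "50 0.025 0.014 -0.02 2; 50 0.05 0.028 -0.04 4; 50 0.072 0.04 -0.07 4; 50 0.0937 0.0518 -0.10 4; 50 0.0937 0.0518 -0.10 4" --grip_force 60

```text
time_s: 3.38
tcp_pos: [0.5839, 0.1608, 0.0958]
orientation: [-0.0, 0.954, 0.299, -0.002]
force: [-1.3, -0.1, -0.8]
gripper_width: 0.499
grasp_force: 0.0
```

```bash
python3 - <<'E'
from h import *
s=read_state();print(s['time_s'],s['tcp_pos'],s['force'],s['joint_pos'])
c,im=pic('wrist','w2.png')
h=cv2.cvtColor(im,cv2.COLOR_RGB2HSV); m=(cv2.inRange(h,(100,120,40),(125,255,255))>0)
for v in range(100,420,12):
    u=np.where(m[v])[0]
    if len(u): print(v,u.min(),u.max(),len(u), end=' | ')
# ear outline predicted for end(0.5805,0.1617), yaw35
print()
for z in (.028,.008):print(proj(c,[[.5805,.1617,z]]),proj(c,[[*s['tcp_pos'][:2],z]]))
E
```

```text
3.3833 [0.58390847 0.16077492 0.09583009] [-1.31097707 -0.05735167 -0.7826698 ] [2.66187028e-01 4.80752170e-01 1.77835993e+00 4.78736967e-05
 8.87366037e-01 1.22891891e+00]
196 263 268 6 | 208 277 309 33 | 220 303 319 17 | 232 303 319 17 | 244 304 320 17 | 256 305 320 16 | 
[[316.17747951 261.25724078]] [[320.82698451 257.59838717]]
[[316.69341962 250.0401047 ]] [[320.97850971 246.63715932]]
```

View pics/w2.png

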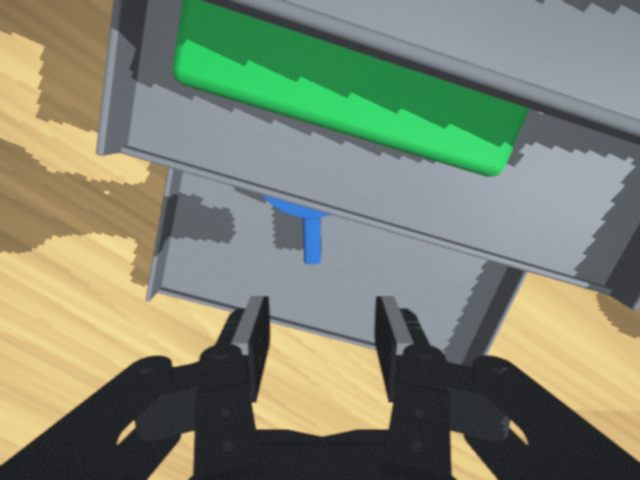

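drive_tool --motion "50 -0.0029 0.0041 -0.02 1; 50 -0.0029 0.0041 -0.045 1; 50 -0.0029 0.0041 -0.065 1; 50 -0.0029 0.0041 -0.065 1; 50 -0.0029 0.0041 -0.065 1"

```text
time_s: 3.85
tcp_pos: [0.58, 0.1645, 0.0375]
orientation: [0.0, 0.951, 0.308, -0.0]
force: [0.4, -0.0, 0.0]
gripper_width: 0.5
grasp_force: 0.0
```

```bash
python3 - <<'E'
from h import *
s=read_state();print(s['time_s'],s['tcp_pos'],s['force'],s['orientation'])
c,im=pic('wrist','w3.png')
h=cv2.cvtColor(im,cv2.COLOR_RGB2HSV); m=(cv2.inRange(h,(100,120,40),(125,255,255))>0)
for v in range(100,480,12):
    u=np.where(m[v])[0]
    if len(u): print(v,u.min(),u.max(),len(u), end=' | ')
print(proj(c,[[*s['tcp_pos'][:2],.028]]))
E
```

```text
3.85 [0.58002679 0.16445775 0.03751822] [ 0.43958403 -0.02325412  0.0083925 ] [ 5.20661276e-05  9.51407637e-01  3.07934205e-01 -1.76365901e-04]
244 288 299 12 | 256 310 331 22 | 268 310 331 22 | 280 310 330 21 | 292 310 330 21 | 304 310 330 21 | [[320.14839408 303.84517292]]
```

drive_tool --motion "50 0 0 -0.01 0; 50 0 0 -0.02 0; 50 0 0 -0.02 0; 50 0 0 -0.02 0"

```text
time_s: 4.23
tcp_pos: [0.5799, 0.1656, 0.0159]
orientation: [-0.0, 0.951, 0.309, -0.001]
force: [-0.2, 0.3, 0.1]
gripper_width: 0.498
grasp_force: 0.0
```

```bash
python3 - <<'E'
from h import *
s=read_state();print(s['time_s'],s['tcp_pos'],s['force'],s['orientation'])
E
```

```text
4.2333 [0.57991234 0.16558161 0.01592655] [-0.2210593   0.25746292  0.11686877] [-2.18109827e-05  9.51176491e-01  3.08647083e-01 -5.10267898e-04]
```

drive_tool --motion "0 0 0 0 0; 0 0 0 0 0; 0 0 0 0 0; 0 0 0 0 0; 0 0 0 0 0" --grip_force 60

```text
time_s: 4.65
tcp_pos: [0.5806, 0.1659, 0.0166]
orientation: [-0.0, 0.951, 0.309, 0.0]
force: [-1.3, -0.1, 2.5]
gripper_width: 0.092
grasp_force: 60.7
```

drive_tool --motion "0 0 0 0 0; 0 -0.01 -0.003 0 0; 0 -0.02 -0.006 0 0; 0 -0.02 -0.006 0 0"

```text
time_s: 4.98
tcp_pos: [0.558, 0.1591, 0.0163]
orientation: [-0.0, 0.951, 0.309, -0.001]
force: [-4.5, -1.5, 9.6]
gripper_width: 0.092
grasp_force: 61.7
```

drive_tool --motion "0 0 0 0.01 0; 0 -0.019 -0.006 0.02 0; 0 -0.047 -0.016 0.025 0; 0 -0.076 -0.025 0.035 0; 0 -0.1 -0.045 0.06 0"

```text
time_s: 5.4
tcp_pos: [0.4561, 0.1145, 0.0747]
orientation: [-0.0, 0.951, 0.309, -0.003]
force: [0.1, -1.1, 0.6]
gripper_width: 0.093
grasp_force: 60.4
```

```bash
python3 - <<'E'
from h import *
s=read_state();print(s['time_s'],s['tcp_pos'],s['force'],s['gripper_width'],s['grasp_force'])
c,im=pic('wrist','w4.png')
E
```

```text
5.4 [0.45607616 0.11447459 0.0747144 ] [ 0.13672915 -1.13288691  0.58049935] 0.09347672008166538 60.396738052368164
```

View pics/w4.png

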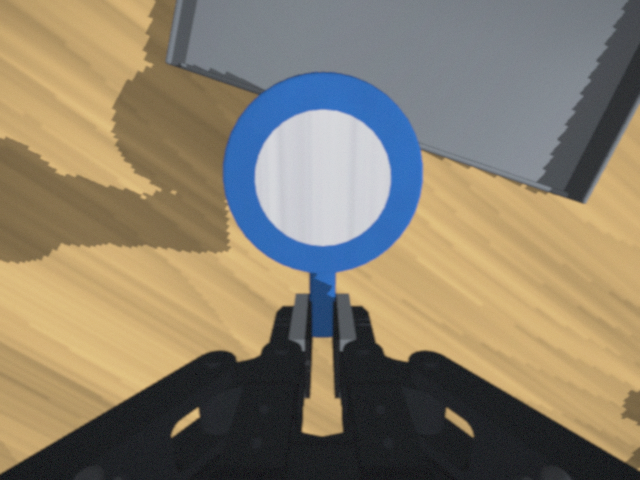

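drive_tool --motion "0 -0.015 -0.036 0 0; 0 -0.03 -0.072 0 0; 0 -0.046 -0.108 0 0; 0 -0.064 -0.15 -0.01 0; 0 -0.064 -0.15 -0.03 0"

```text
time_s: 5.87
tcp_pos: [0.3943, -0.039, 0.0478]
orientation: [0.001, 0.952, 0.308, 0.001]
force: [0.6, -0.3, -1.3]
gripper_width: 0.09
grasp_force: 60.4
```

drive_tool --motion "0 0 0 -0.01 0; 0 0 0 -0.02 0; 0 0 0 -0.025 0; 0 0 0 -0.028 0; 0 0 0 -0.028 0"

```text
time_s: 6.28
tcp_pos: [0.396, -0.0351, 0.0181]
orientation: [-0.0, 0.951, 0.309, -0.0]
force: [-0.6, 0.6, -0.3]
gripper_width: 0.09
grasp_force: 60.4
```

drive_tool --motion "0 0 0 -0.002 0; 0 0 0 -0.004 0; 0 0 0 -0.005 0; 0 0 0 -0.005 0"

```text
time_s: 6.62
tcp_pos: [0.3964, -0.0351, 0.0133]
orientation: [0.0, 0.951, 0.309, 0.0]
force: [0.3, 0.2, -0.6]
gripper_width: 0.092
grasp_force: 60.4
```

drive_tool --motion "0 0 0 -0.001 0; 0 0 0 -0.002 0; 0 0 0 -0.002 0; 0 0 0 -0.002 0"

```text
time_s: 6.95
tcp_pos: [0.3962, -0.0354, 0.0118]
orientation: [0.0, 0.951, 0.309, -0.0]
force: [-4.8, -2.5, 16.4]
gripper_width: 0.091
grasp_force: 62.5
```

drive_tool --motion "40 0 0 0.0005 0; 40 0 0 0.0005 0; 40 0 0 0.0005 0; 40 0 0 0.0005 0; 40 0 0 0.0005 0"

```text
time_s: 7.37
tcp_pos: [0.3964, -0.0352, 0.0117]
orientation: [-0.0, 0.951, 0.309, -0.0]
force: [0.1, -0.5, -0.7]
gripper_width: 0.397
grasp_force: 0.0
```

drive_tool --motion "40 0 0 0.02 0; 60 0 0 0.06 0; 100 0 0 0.1 0; 100 0 0 0.1 0; 100 0 0 0.1 0"

```text
time_s: 7.78
tcp_pos: [0.3981, -0.0354, 0.1138]
orientation: [0.001, 0.951, 0.309, 0.002]
force: [0.3, 0.3, -0.3]
gripper_width: 0.942
grasp_force: 0.0
```

```bash
python3 - <<'E'
from h import *
s=read_state();print(s['time_s'],s['tcp_pos'],s['force'],s['gripper_width'],s['joint_pos'])
c,im=pic('wrist','w5.png')
h=cv2.cvtColor(im,cv2.COLOR_RGB2HSV); m=cv2.inRange(h,(100,120,40),(125,255,255))
cs=cv2.findContours(m,cv2.RETR_CCOMP,cv2.CHAIN_APPROX_NONE)[0]
for q in cs:
    if cv2.contourArea(q)>2000: 
        e=cv2.fitEllipse(q); print(cv2.contourArea(q),e,ray(c,*e[0],.030))
cv2.imwrite('pics/v5m.png',m)
for v in range(60,420,10):
    u=np.where(m[v])[0]
    if len(u): print(v,u.min(),u.max(),len(u), end=' | ')
E
```

```text
7.7833 [ 0.39814406 -0.03539855  0.11382299] [ 0.27093135  0.27765269 -0.27381831] 0.9418755177743494 [-9.24553797e-02  1.72957342e-01  2.20367951e+00  4.56634094e-05
  7.59583162e-01  8.50744856e-01]
10404.5 ((319.5165100097656, 162.5491180419922), (105.83230590820312, 143.85015869140625), 179.6892852783203) [ 0.44105446 -0.00380094  0.03      ]
4978.5 ((319.6297912597656, 155.85540771484375), (79.07408905029297, 80.21842956542969), 173.9200439453125) [ 0.44417277 -0.00162611  0.03      ]
100 302 337 36 | 110 284 354 71 | 120 275 364 56 | 130 269 370 42 | 140 266 373 36 | 150 264 375 34 | 160 265 374 32 | 170 266 373 35 | 180 270 369 38 | 190 277 362 47 | 200 287 352 66 | 210 308 329 22 | 220 313 326 14 | 230 313 326 14 | 240 313 326 14 | 250 314 326 13 |
```

View pics/w5.png

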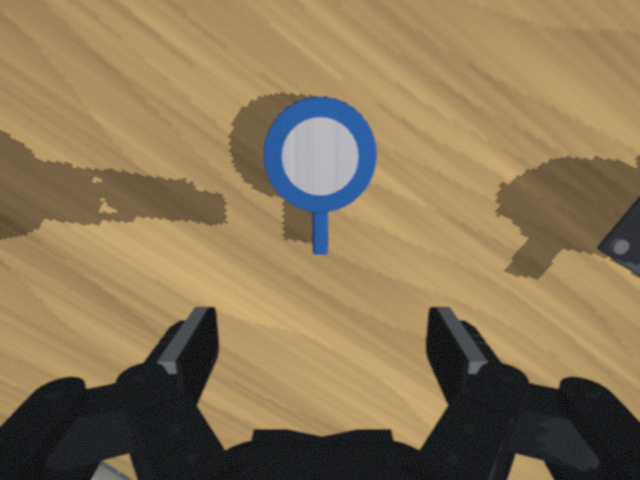

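drive_tool --motion "100 0.01 -0.026 0.03 0; 100 0.022 -0.056 0.055 0; 100 0.035 -0.09 0.07 0; 100 0.05 -0.128 0.08 0; 100 0.065 -0.166 0.087 0"

```text
time_s: 8.25
tcp_pos: [0.4613, -0.2026, 0.1983]
orientation: [-0.0, 0.951, 0.309, -0.0]
force: [0.6, 0.9, 0.0]
gripper_width: 0.997
grasp_force: 0.0
```

drive_tool --motion "100 0.014 -0.035 0 0; 100 0.026 -0.067 0 0; 100 0.032 -0.085 0 0; 100 0.032 -0.085 0 0; 100 0.032 -0.085 0 0"

```text
time_s: 8.67
tcp_pos: [0.4924, -0.2862, 0.1963]
orientation: [-0.002, 0.951, 0.308, -0.001]
force: [0.1, 0.6, 0.4]
gripper_width: 0.998
grasp_force: 0.0
```

```bash
python3 - <<'E'
from h import *
s=read_state();print(s['time_s'],s['tcp_pos'],s['force'],s['orientation'])
c,im=pic('wrist','w6.png')
h=cv2.cvtColor(im,cv2.COLOR_RGB2HSV); m=cv2.inRange(h,(100,120,40),(125,255,255))
cs=cv2.findContours(m,cv2.RETR_CCOMP,cv2.CHAIN_APPROX_NONE)[0]
for q in cs:
    if cv2.contourArea(q)>60: print(cv2.contourArea(q),cv2.minAreaRect(q),cv2.boundingRect(q))
for z in(.124,.107):print(proj(c,[[.5567,-.2409,z]]))
E
```

```text
8.6667 [ 0.49236608 -0.28621706  0.19627969] [0.05651195 0.55766806 0.41149359] [-0.0015425   0.95141574  0.30790275 -0.00126677]
3561.5 ((426.11767578125, 398.9705810546875), (99.92467498779297, 56.510799407958984), 75.96376037597656) (394, 347, 64, 105)
71.0 ((408.6878356933594, 413.23883056640625), (16.600208282470703, 7.741442680358887), 28.610462188720703) (401, 408, 16, 13)
545.5 ((282.6886901855469, 181.660400390625), (15.249186515808105, 42.25092697143555), 29.05460548400879) (268, 160, 32, 43)
3029.0 ((19.499996185302734, 71.49999237060547), (38.99999237060547, 122.99998474121094), 0.0) (0, 10, 40, 124)
78.0 ((8.5, 124.5), (9.0, 11.0), 0.0) (4, 119, 10, 12)
[[322.90950245 115.41440046]]
[[322.95858474 115.72544751]]
```

View pics/w6.png

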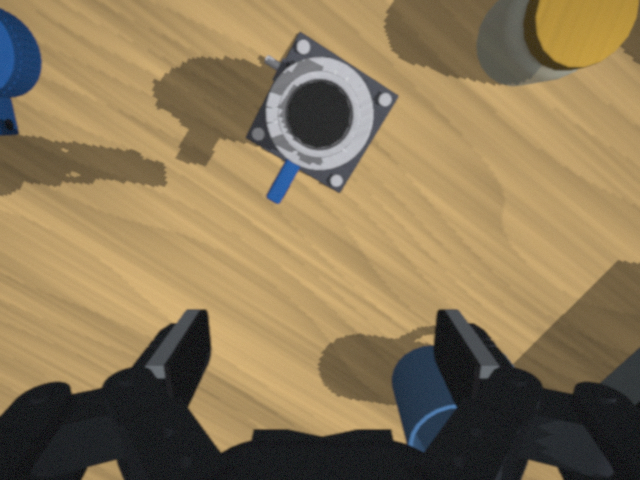

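```bash
python3 - <<'E'
from h import *
from scipy.spatial.transform import Rotation as Ro
c=cam('wrist'); im=cv2.imread('pics/w6.png'); h=cv2.cvtColor(im,cv2.COLOR_BGR2HSV)
g=cv2.cvtColor(im,cv2.COLOR_BGR2GRAY)
def big(m):
    n,l,st,ce=cv2.connectedComponentsWithStats(m); k=l[113,319] if l[113,319] else 0
    return (l==k).astype(np.uint8)*255
m=cv2.inRange(g,0,52); m[:, :270]=0; m[:,370:]=0; m[165:]=0; m[:60]=0
H=big(m); q=max(cv2.findContours(H,0,1)[0],key=cv2.contourArea)
e=cv2.fitEllipse(cv2.convexHull(q)); print('hole',e,[ray(c,*e[0],z).round(4) for z in(.118,.124)])
s=((h[:,:,1]<45)&(g>85)).astype(np.uint8)*255; s=cv2.morphologyEx(s,cv2.MORPH_OPEN,np.ones((5,5)))
s[:,:245]=0;s[:,400:]=0;s[200:]=0
q=max(cv2.findContours(s,0,1)[0],key=cv2.contourArea); e2=cv2.fitEllipse(cv2.convexHull(q)); (x,y),r=cv2.minEnclosingCircle(q)
print('body',e2,(x,y,r),ray(c,*e2[0],.107).round(4),ray(c,x,y,.107).round(4))
E_=ray(c,282.69,181.66,.104); 
for P in (ray(c,*e[0],.124),ray(c,*e2[0],.107)):
    d=P-E_; print(E_.round(4),np.hypot(*d[:2]),np.degrees(np.arctan2(d[1],d[0])))
# axis of ear rect
a=np.radians(29.05+90); p=ray(c,282.69,181.66,.104);p2=ray(c,282.69+20*np.sin(np.radians(29.05)),181.66-20*np.cos(np.radians(29.05)),.104); d=p2-p; print('rect yaw',np.degrees(np.arctan2(d[1],d[0])))
E
```

```text
hole ((318.1083984375, 113.78888702392578), (61.25059127807617, 64.26179504394531), 7.3210601806640625) [array([ 0.5556, -0.2373,  0.118 ]), array([ 0.5556, -0.2374,  0.124 ])]
body ((320.0699768066406, 112.90314483642578), (110.59454345703125, 117.08133697509766), 178.2584686279297) (320.0, 112.43913269042969, 58.516178131103516) [ 0.5567 -0.2377  0.107 ] [ 0.5569 -0.2375  0.107 ]
[ 0.511  -0.2425  0.104 ] 0.04485172045934392 6.5530156988859
[ 0.511  -0.2425  0.104 ] 0.04591600018406366 6.021792792990995
rect yaw 5.574377939537454
```

drive_tool --motion "100 -0.007 0.04 0 0; 100 -0.014 0.08 0 0; 100 -0.021 0.12 0 0; 100 -0.028 0.16 0 0; 100 -0.035 0.2 -0.01 0"

```text
time_s: 9.13
tcp_pos: [0.4574, -0.0837, 0.1894]
orientation: [0.0, 0.951, 0.309, 0.001]
force: [0.7, 0.8, 0.2]
gripper_width: 1.003
grasp_force: 0.0
```

drive_tool --motion "100 -0.006 0.036 -0.02 0; 100 -0.0125 0.07 -0.04 0; 100 -0.0145 0.084 -0.07 0; 100 -0.0145 0.084 -0.1 0; 100 -0.0145 0.084 -0.12 0"

```text
time_s: 9.55
tcp_pos: [0.441, -0.0001, 0.0665]
orientation: [-0.001, 0.951, 0.31, -0.001]
force: [-0.1, -0.2, -0.6]
gripper_width: 0.999
grasp_force: 0.0
```

drive_tool --motion "100 0 0 0 0; 100 0 0 0 0; 100 0 0 0 0"

```text
time_s: 9.8
tcp_pos: [0.4438, -0.0019, 0.0695]
orientation: [0.0, 0.951, 0.309, 0.0]
force: [1.3, 0.6, 0.6]
gripper_width: 1.002
grasp_force: 0.0
```

```bash
python3 - <<'E'
from h import *
s=read_state();print(s['time_s'],s['tcp_pos'],s['force'],s['gripper_width'],s['orientation'])
c,im=pic('wrist','w7.png')
h=cv2.cvtColor(im,cv2.COLOR_RGB2HSV); m=cv2.inRange(h,(100,120,40),(125,255,255))
for q in cv2.findContours(m,cv2.RETR_CCOMP,cv2.CHAIN_APPROX_NONE)[0]:
    if cv2.contourArea(q)>1500: 
        e=cv2.fitEllipse(q); print(cv2.contourArea(q),e,ray(c,*e[0],.030))
print(proj(c,[[*s['tcp_pos'][:2],.03]]))
E
```

```text
9.8 [ 0.44381994 -0.0019368   0.06954543] [1.25699205 0.60008395 0.58127452] 1.002014470181452 [7.00215819e-06 9.51107504e-01 3.08860002e-01 1.26410643e-04]
13073.5 ((320.5208435058594, 275.8713073730469), (119.88274383544922, 152.74813842773438), 179.947265625) [ 0.44437655 -0.00159517  0.03      ]
5776.0 ((320.4985046386719, 276.1322021484375), (82.62857055664062, 89.04872131347656), 90.2658462524414) [ 0.44425373 -0.00167016  0.03      ]
[[320.42250436 277.05461389]]
```

drive_tool --motion "100 0 0 -0.025 0; 100 0 0 -0.045 0; 100 0 0 -0.06 0; 100 0 0 -0.065 0; 100 0 0 -0.065 0"

```text
time_s: 10.27
tcp_pos: [0.4439, -0.0024, 0.0039]
orientation: [-0.0, 0.951, 0.308, -0.0]
force: [-0.1, 0.4, 0.3]
gripper_width: 0.998
grasp_force: 0.0
```

drive_tool --motion "60 0 0 0 0; 60 0 0 0 0; 60 0 0 0 0; 60 0 0 0 0; 60 0 0 0 0" --grip_force 70

```text
time_s: 10.68
tcp_pos: [0.4448, -0.0023, 0.0056]
orientation: [0.0, 0.951, 0.309, 0.001]
force: [-3.2, -0.7, 13.9]
gripper_width: 0.75
grasp_force: 73.4
```

drive_tool --motion "60 0 0 0.01 0; 60 0 0 0.04 0; 60 0 0 0.08 0; 60 0.005 -0.01 0.12 0; 60 0.015 -0.035 0.155 0"

```text
time_s: 11.1
tcp_pos: [0.4577, -0.0347, 0.1606]
orientation: [-0.0, 0.951, 0.31, 0.001]
force: [2.6, 0.1, -1.2]
gripper_width: 0.752
grasp_force: 77.8
```

drive_tool --motion "60 0.014 -0.03 0 5; 60 0.03 -0.062 0 11; 60 0.046 -0.097 0 17; 60 0.061 -0.13 0 23; 60 0.077 -0.162 0 30"

```text
time_s: 11.52
tcp_pos: [0.5357, -0.1998, 0.1586]
orientation: [0.001, 0.838, 0.546, 0.001]
force: [0.7, 0.3, -0.5]
gripper_width: 0.749
grasp_force: 77.8
```

drive_tool --motion "60 0.014 -0.028 0 0; 60 0.0195 -0.0387 0 0; 60 0.0195 -0.0387 0 0; 60 0.0195 -0.0387 0 0; 60 0.0195 -0.0387 0 0"

```text
time_s: 11.93
tcp_pos: [0.5539, -0.2354, 0.1572]
orientation: [-0.0, 0.839, 0.544, -0.0]
force: [0.1, 0.3, -1.0]
gripper_width: 0.752
grasp_force: 77.8
```

```bash
python3 - <<'E'
from h import *
s=read_state();print(s['time_s'],s['tcp_pos'],s['force'],s['wrist_torque'],s['gripper_width'],s['orientation'],s['joint_pos'])
c,im=pic('wrist','w8.png')
h=cv2.cvtColor(im,cv2.COLOR_RGB2HSV); m=cv2.inRange(h,(100,120,40),(125,255,255))
z=s['tcp_pos'][2]-.0056+.03
for q in cv2.findContours(m,cv2.RETR_CCOMP,cv2.CHAIN_APPROX_NONE)[0]:
    if cv2.contourArea(q)>1500: 
        e=cv2.fitEllipse(q); print(cv2.contourArea(q),e,ray(c,*e[0],z))
print(proj(c,[[*s['tcp_pos'][:2],z]]))
E
```

```text
11.9333 [ 0.55390598 -0.23540605  0.15716874] [ 0.13532047  0.25621511 -1.00110092] [ 0.03883512  0.01846294 -0.00954939] 0.7516732796057044 [-4.54587741e-04  8.38901122e-01  5.44283647e-01 -1.15277314e-04] [-4.04536155e-01  3.96450740e-01  1.75001883e+00  3.75182667e-04
  9.96006633e-01  1.49860000e-02]
26542.0 ((321.8554992675781, 332.81494140625), (180.98226928710938, 188.6325225830078), 179.6264190673828) [ 0.55686309 -0.23062472  0.18156874]
11268.5 ((321.8985290527344, 346.7987976074219), (112.22390747070312, 127.88922119140625), 89.77778625488281) [ 0.55461335 -0.23570905  0.18156874]
[[319.70727042 346.82511768]]
```

View pics/w8.png

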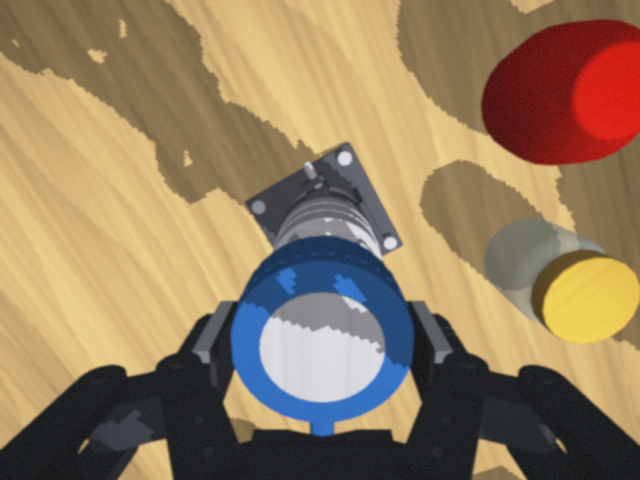

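```bash
python3 - <<'E'
from h import *
c=cam('wrist'); print(ray(c,324.5,225,.006), 'now')
# yaw from bolts
for a,b in (((259,207),(345,158)),((390,243),(345,158))):
    d=ray(c,*b,.006)-ray(c,*a,.006); print(np.degrees(np.arctan2(d[1],d[0])),np.hypot(*d[:2]))
print(read_state()['tcp_pos'])
E
```

```text
[ 0.55519974 -0.23889449  0.006     ] now
5.488318181273087 0.07606850514498009
95.13141992395691 0.07645226881752135
[ 0.55397645 -0.23521407  0.15713426]
```

drive_tool --motion "60 0.0012 -0.0025 0 0; 60 0.0012 -0.0025 -0.01 0; 60 0.0012 -0.0025 -0.02 0; 60 0.0012 -0.0025 -0.025 0; 60 0.0012 -0.0025 -0.025 0"

```text
time_s: 12.4
tcp_pos: [0.5546, -0.2382, 0.1296]
orientation: [-0.001, 0.839, 0.544, -0.001]
force: [0.6, 0.2, -1.3]
gripper_width: 0.751
grasp_force: 77.8
```

drive_tool --motion "60 0 0 -0.004 0; 60 0 0 -0.008 0; 60 0 0 -0.01 0; 60 0 0 -0.01 0; 60 0 0 -0.01 0"

```text
time_s: 12.82
tcp_pos: [0.5562, -0.2391, 0.1221]
orientation: [0.0, 0.839, 0.544, 0.0]
force: [0.3, 1.1, 4.1]
gripper_width: 0.752
grasp_force: 78.2
```

drive_tool --motion "60 0 0 -0.003 0; 60 0 0 -0.006 0; 60 0 0 -0.007 0; 60 0 0 -0.007 0; 60 0 0 -0.007 0"

```text
time_s: 13.23
tcp_pos: [0.5563, -0.2392, 0.1155]
orientation: [0.0, 0.839, 0.544, 0.0]
force: [-2.1, 0.9, 9.0]
gripper_width: 0.748
grasp_force: 78.8
```

```bash
python3 - <<'E'
from h import *
s=read_state();print(s['time_s'],s['tcp_pos'],s['force'],s['wrist_torque'],s['gripper_width'])
E
```

```text
13.2333 [ 0.55633223 -0.23918397  0.11551758] [-2.09582599  0.86557386  8.9661086 ] [ 0.25029296  0.32844452 -0.00433442] 0.7481254646705742
```

drive_tool --motion "60 0 0 -0.001 0; 60 0 0 -0.002 0; 60 0 0 -0.002 0; 60 0 0 -0.002 0; 60 0 0 -0.002 0"

```text
time_s: 13.65
tcp_pos: [0.5564, -0.2392, 0.1138]
orientation: [0.0, 0.839, 0.544, 0.0]
force: [-2.5, 1.0, 11.1]
gripper_width: 0.75
grasp_force: 78.9
```

```bash
python3 - <<'E'
from h import *
s=read_state();print(s['time_s'],s['tcp_pos'],s['force'],s['wrist_torque'],s['gripper_width'])
E
```

```text
13.65 [ 0.55636072 -0.23919941  0.11380075] [-2.50882913  1.00989742 11.06596832] [0.22826888 0.41796303 0.00992091] 0.749936498548299
```

drive_tool --motion "60 -0.0005 0 0 -6; 60 -0.001 0 0 -12; 60 -0.001 0 0 -18; 60 -0.001 0 0 -24; 60 -0.001 0 0 -30"

```text
time_s: 14.07
tcp_pos: [0.5562, -0.2398, 0.1142]
orientation: [0.001, 0.952, 0.306, 0.001]
force: [-0.7, -0.2, 10.1]
gripper_width: 0.757
grasp_force: 79.0
```

```bash
python3 - <<'E'
from h import *
s=read_state();print(s['time_s'],s['tcp_pos'],s['force'],s['wrist_torque'],s['gripper_width'],np.degrees(2*np.arctan2(s['orientation'][2],s['orientation'][1])))
E
```

```text
14.0667 [ 0.55620048 -0.23975628  0.11415409] [-0.74426461 -0.21552994 10.12435687] [-0.036423    0.09932923  0.0225953 ] 0.7567205650715433 35.666714682198915
```

drive_tool --motion "60 0 0 -0.001 -5; 60 0 0 -0.001 -11; 60 0 0 -0.001 -17; 60 0 0 -0.001 -22; 60 0 0 -0.001 -26"

```text
time_s: 14.48
tcp_pos: [0.5564, -0.2398, 0.1133]
orientation: [0.001, 0.996, 0.085, 0.002]
force: [-0.5, -0.8, 11.8]
gripper_width: 0.75
grasp_force: 79.1
```

```bash
python3 - <<'E'
from h import *
s=read_state();print(s['time_s'],s['tcp_pos'],s['force'],s['wrist_torque'],s['gripper_width'],np.degrees(2*np.arctan2(s['orientation'][2],s['orientation'][1])))
E
```

```text
14.4833 [ 0.55636455 -0.23984057  0.11332808] [-0.47329848 -0.76763083 11.78114585] [-0.02491314  0.08692239  0.06475371] 0.7501664542489361 9.697110724545807
```

Now turn slowly to the stop.

drive_tool --motion "60 0 0 0 -2; 60 0 0 0 -4; 60 0 0 0 -5; 60 0 0 0 -5; 60 0 0 0 -5"

```text
time_s: 14.9
tcp_pos: [0.5564, -0.2398, 0.1133]
orientation: [0.001, 0.999, 0.043, 0.002]
force: [0.6, -0.2, 12.1]
gripper_width: 0.753
grasp_force: 79.1
```

```bash
python3 - <<'E'
from h import *
s=read_state();print(s['time_s'],s['tcp_pos'],s['force'],s['wrist_torque'],s['gripper_width'],np.degrees(2*np.arctan2(s['orientation'][2],s['orientation'][1])))
E
```

```text
14.9 [ 0.55638    -0.23983791  0.11332812] [ 0.60249187 -0.23807422 12.07155602] [-0.06104694  0.035279   -0.05063256] 0.7526376347028908 4.949677549303858
```

drive_tool --motion "60 0 0 0 -1.5; 60 0 0 0 -3; 60 0 0 0 -3; 60 0 0 0 -3"

```text
time_s: 15.23
tcp_pos: [0.5563, -0.2393, 0.1133]
orientation: [0.0, 1.0, 0.017, 0.001]
force: [-0.3, 1.5, 11.2]
gripper_width: 0.751
grasp_force: 79.2
```

```bash
python3 - <<'E'
from h import *
s=read_state();print(s['time_s'],s['tcp_pos'],s['force'],s['wrist_torque'],s['gripper_width'],np.degrees(2*np.arctan2(s['orientation'][2],s['orientation'][1])))
E
```

```text
15.2333 [ 0.55634426 -0.23929131  0.11328884] [-0.33820233  1.53731256 11.23170828] [0.40537435 0.05424989 0.17213539] 0.7507027092392804 1.9666108186561615
```

drive_tool --motion "60 0 0 0.001 1; 60 0 0 0.002 1.5; 60 0 0 0.0035 1.5; 60 0 0 0.0045 1.5; 60 0 0 0.0045 1.5"

```text
time_s: 15.65
tcp_pos: [0.5563, -0.2394, 0.1175]
orientation: [0.001, 1.0, 0.03, 0.002]
force: [1.8, 1.7, 6.9]
gripper_width: 0.752
grasp_force: 78.8
```

```bash
python3 - <<'E'
from h import *
s=read_state();print(s['time_s'],s['tcp_pos'],s['force'],s['wrist_torque'],s['gripper_width'],np.degrees(2*np.arctan2(s['orientation'][2],s['orientation'][1])))
E
```

```text
15.65 [ 0.55632114 -0.23937005  0.11754944] [1.78379712 1.73219972 6.85304145] [ 0.2249969  -0.21793033 -0.01129249] 0.7520620721335326 3.4589049036591737
```

drive_tool --motion "60 0 0 0.0007 0; 60 0 0 0.0015 0; 60 0 0 0.0015 0; 60 0 0 0.0015 0"

```text
time_s: 15.98
tcp_pos: [0.5562, -0.2394, 0.1186]
orientation: [0.0, 1.0, 0.03, 0.001]
force: [1.7, 1.4, 6.6]
gripper_width: 0.751
grasp_force: 78.4
```

drive_tool --motion "60 0 0 0.0005 0; 60 0 0 0.001 0; 60 0 0 0.001 0; 60 0 0 0.001 0"

```text
time_s: 16.32
tcp_pos: [0.5562, -0.2393, 0.1188]
orientation: [0.0, 1.0, 0.03, 0.001]
force: [6.0, -0.3, -0.4]
gripper_width: 0.752
grasp_force: 78.2
```

drive_tool --motion "75 0 0 -0.0005 0; 85 0 0 -0.0005 0; 100 0 0 -0.0005 0; 100 0 0 -0.0005 0; 100 0 0 -0.0005 0"

```text
time_s: 16.73
tcp_pos: [0.5543, -0.2389, 0.1179]
orientation: [-0.0, 1.0, 0.03, -0.001]
force: [0.1, 0.4, -0.9]
gripper_width: 1.002
grasp_force: 0.0
```

drive_tool --motion "100 0 0 0.01 0; 100 0 0 0.03 0; 100 -0.02 0 0.06 0; 100 -0.045 0 0.085 0; 100 -0.075 0 0.1 0"

```text
time_s: 17.15
tcp_pos: [0.4808, -0.2395, 0.2214]
orientation: [0.001, 1.0, 0.031, 0.002]
force: [0.2, 0.5, 1.1]
gripper_width: 0.996
grasp_force: 0.0
```

drive_tool --motion "100 0 0 0 0; 100 0 0 0 0"

```text
time_s: 17.32
tcp_pos: [0.4796, -0.2394, 0.2201]
orientation: [0.001, 1.0, 0.03, 0.001]
force: [0.2, 0.1, -0.1]
gripper_width: 1.003
grasp_force: 0.0
```

```bash
python3 - <<'E'
from h import *
s=read_state();print(s['time_s'],s['tcp_pos'],s['force'],s['gripper_width'])
c,im=pic('wrist','w9.png')
h=cv2.cvtColor(im,cv2.COLOR_RGB2HSV); m=cv2.inRange(h,(100,120,40),(125,255,255))
for q in cv2.findContours(m,cv2.RETR_CCOMP,cv2.CHAIN_APPROX_NONE)[0]:
    if cv2.contourArea(q)>1500: 
        e=cv2.fitEllipse(q); print(cv2.contourArea(q),e,ray(c,*e[0],.143))
c2,im2=pic('scene','s9.png')
a=cv2.resize(im[20:320,170:470],(400,400)); b=cv2.resize(im2[155:255,205:305],(400,400),interpolation=3)
cv2.imwrite('pics/v9.png',cv2.hconcat([a,b])[:,:,::-1])
E
```

```text
17.3167 [ 0.47959778 -0.23936099  0.22014371] [ 0.23333012  0.10887011 -0.11054145] 1.0025244622584055
11061.0 ((586.5219116210938, 291.07305908203125), (113.36801147460938, 141.8623504638672), 160.9195556640625) [ 0.46479139 -0.40614889  0.143     ]
11990.0 ((329.4128723144531, 127.97242736816406), (112.27383422851562, 156.55618286132812), 1.3459841012954712) [ 0.55259966 -0.23976262  0.143     ]
5706.5 ((329.92547607421875, 120.32987213134766), (83.58882141113281, 86.97650909423828), 4.448971271514893) [ 0.55660406 -0.23977941  0.143     ]
```

View pics/v9.png

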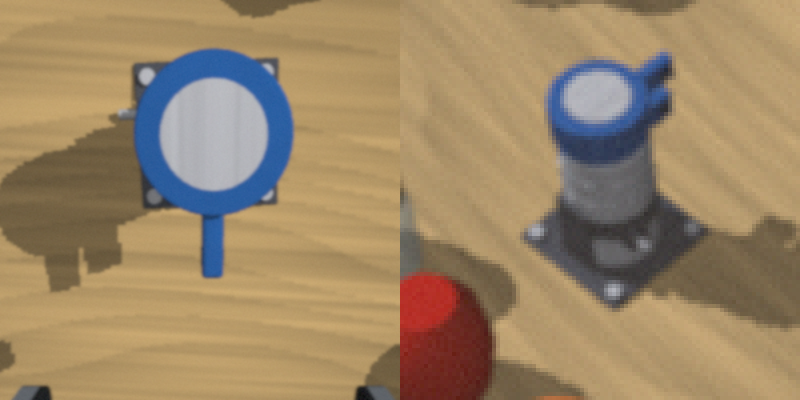

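```bash
python3 -c "
from plant import *
print(job_done())"
```

```text
the job is handed in; nothing more can be done
None
```

The cap is locked on the tin with its ear directly above the tin's ear and level, and the job is handed in at about 17 s of the 72 s; no verdict came back, and I did not re-measure the bystanders afterwards, though nothing was bumped along the way.

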